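Clear the tube rack and scan the sample box

TASK

The blue tube rack is blocking the barcode label on the purple-topped sample box: slide it along the bench, without lifting or tipping it, until it lies wholly on the green parking mat. Then take the yellow scanner from its grey cradle, point its window straight at the middle of the label from about 9 cm away, hold it still there for a good second, and lay it back flat in the cradle. Do not disturb the sample box, the two bottles, the red tip box or the white tub.

Things in the scene. Friction and masses are not known exactly. Their poses are not given: they have to be found in the camera images.
- sample_box: Navy box with a purple top, 90 mm (x) by 130 mm (y) by 90 mm high, 0.8 kg, standing loose on the bench. Origin: centre of its underside; z up. Its barcode label is on its +x face, the side away from the robot.
- label (a point): Centre of the white barcode label, 64 mm wide and 44 mm high, on the sample box's +x face, 55 mm above the bench. Axes as the box's: x is the label's outward normal, z up.
- rack: Blue tube rack that blocks the label, a solid block 90 mm (x) by 128 mm (y) by 60 mm high, with a few tube caps standing up to 72 mm; about 0.35 kg, loose, too wide to grip. Origin: centre of its underside; z up; its long side is along its y and starts roughly parallel to the label.
- mat: Green parking mat, a flat marking without thickness on the bench, 136 mm (x) by 194 mm (y), to one side of the sample box (which side varies). Origin: its centre. The rack lies on it lengthwise, its y along the mat's y (either way round).
- cradle: Fixed grey scanner cradle on the other side of the sample box: a flat block 170 mm (x) by 85 mm (y), its flat top 25 mm above the bench. At its -x end two side lips, 5 mm thick (y = +-36.5 to +-41.5 mm, x = -75 to -35 mm), rise 12 mm above the top and flank the scanner's head; the rest has none. Origin: centre of its underside.
- scanner: Handheld scanner 150 mm long (x = -75 to 75 mm), 0.16 kg, lying flat in the cradle, its axes about parallel to the cradle's. Origin: underside, at mid-length, close to the centre of mass. The yellow head is at x = -75 to -25 mm, 56 mm wide and 38 mm high; the black handle at x = -25 to 75 mm is 34 mm wide and 32 mm high. It reads along its own -x from the window at the nose.
- scanner_nose (a point): Centre of the dark red window on the scanner's nose, at (-75, 0, 19) mm in the scanner's frame, axes as the scanner's: the reading beam runs from here along -x.
- amber_bottle: Bystander: amber bottle, diameter 64 mm, 140 mm high, loose. Origin: centre of its underside.
- green_bottle: Bystander: green glass bottle with a blue cap, diameter 64 mm, 130 mm high, loose. Origin: centre of its underside.
- tip_box: Bystander: navy box with a red top, 90 mm (x) by 130 mm (y) by 90 mm high, loose. Origin: centre of its underside.
- tub: Bystander: white open tub, rim diameter 84 mm, 80 mm high, loose. Origin: centre of its underside.
Things that resemble listed ones, but are neither listed nor needed, are in the scene too. Of the things that look like the scanner, the middle-sized one is meant.

How it is judged:
By the outcome, as a careful person would: the job done as asked, in the order asked, and still so for the second after the job is handed in, with the robot touching nothing.
It also fails if it takes over 67 s, if anything falls off the work surface, if the arm or the gripper's body presses on something with over 40 N, if the wrist force passes 120 N, or if a joint passes its speed limit or range.

ROBOT

A 6-joint arm with a two-finger parallel gripper is mounted at the origin on the work surface. World frame = base frame: x ahead of the robot, y to its left, z up, the work surface at z = 0. Lengths are in m, angles in rad, forces in N, time in s.
With the tool pointing down it reaches from about 0.325 to 0.85 m from the base axis. Payload 4.4 kg.
Tool frame: the origin (TCP) lies on the mounting face of the last link; the fingertips stand 199 mm ahead of it and the grasp point (between the pads) lies 180 mm ahead of it; z points along the fingers, y is the line along which they close (so a half turn about z gives the same grasp; the last joint's range is limited). The gripper opens to 94 mm and grips with 3 to 60 N. Pads are 16 mm wide; open, the fingers measure 119 mm over their backs; the gripper's body (75 mm by 177 mm) begins 78 mm behind the grasp point.
Start: joints at [1.163, 0.207, 1.542, -0, 1.393, -0.15], TCP at [0.146, 0.556, 0.405] pointing down, gripper open.
Joint ranges: [-2.73, 2.73], [-0.86, 2.22], [0.23, 2.46], [-1.11, 4.25], [0.08, 2.63], [-2.82, 2.82]. Speed limits (rad/s): [2.79, 2.79, 3.14, 3.14, 3.14, 3.14].

INTERFACE

Orientations are given as a 3x3 rotation matrix whose columns are the frame's x, y, z axes.
In Python, from workcell import telemetry, viewer, bot gives the robot as it stands.
- The arm moves only by the tool arm_command, never from a script. Its argument "deltas" is one flat list of numbers, 7 for each row, row after row: the opening, from 0 (shut) to 1 (fully open), then the shift along the tool's x, y, z scaled (see below), then the turn, a rotation vector about the tool's x, y, z scaled (see below). A call has 1 to 8 rows; each row shifts and turns the commanded pose from where the row before left it, along the tool's axes as they then stand; what a row does not reach is not made up. The controller multiplies each number of a shift by 0.05 m and each number of a turn by 0.15 rad. A row lasts 1/8 s, in which the tool goes at most 62.5 mm and 10.7 degrees, less where a joint would pass 70% of its speed; a pose out of reach is approached as far as the arm can. A call with a number of a shift or a turn outside -1 to 1 is refused whole. A call with a gripper value outside its range is refused whole. The fingers move at their own pace and stop on an object; "grip_force" is the grip in N (left out, the last holds). Time passes only in rows, so rows that do not move let the fingers close. It gives the time, the measured TCP pose, the force, the opening and the grip force at its end, in the units of the state.
- telemetry.read_state(): the state, without advancing time (a new reading comes with each control period).
- viewer.capture(name): name is "scene" or "top" or "wrist"; returns the picture (400x640x3 uint8, red, green, blue); there is no depth.
- viewer.calibration(name): a dict with "K" (3x3 intrinsics, pixels), "origin" and "attitude" of the camera in the world. Camera axes: x right, y down, z forward; pixel columns grow to the right and rows downward; lengths in m; the calibration is good to about 2 mm. A picture is of the moment at which its call begins: read the wrist's pose just before it. calibration takes no time and is no camera call; for the wrist camera it gives the pose at the moment of the call.
- bot.finish_job(): hands the job in; it is judged then, once.
The state is a dict: "time": time; "q": joint angles; "dq": joint speeds; "joint_efforts": joint torques, N m; "ee_pos": TCP position; "tool_rot": TCP orientation; "wrist_force": force on the tool from outside, world axes, zero at the start; "torque": the same for the moment, N m; "width": finger opening in m; "grip_force": force on a finger pad.
Only numpy, scipy, OpenCV 4.12 (cv2) and the standard library are available. Lean on these libraries where they do the work, as an engineer would, in place of code of your own. Each camera call takes 0.05 s, during which the arm holds its last target. There are 200 camera calls.

## Working session

There is one attempt and no reset: what is moved stays moved. The work goes in short steps, Python scripts to look and compute and a tool call to move; the robot and the scene stay as the last step left them, time stands still between calls to the robot, and variables do not carry over. Pictures are saved under pics/ and viewed, at most 10 in all, crops included, and the job is handed in when it is done.

Besides the shell and the picture viewer there is one more tool, called after ">>>" as name(argument=value, ...) on one line, values as JSON. arm_command: Moves the arm, as the interface text tells. Its arguments: {"type":"object","properties":{"deltas":{"type":"array"},"grip_force":{"type":"number"}},"required":["deltas"]}

```bash
ls; mkdir -p pics; python3 - <<'E'
from workcell import telemetry, viewer
import cv2,json,numpy as np
for n in("scene","top"):
    im=viewer.capture(n);cv2.imwrite(f"pics/{n}0.png",im[:,:,::-1])
    c=viewer.calibration(n);print(n,{k:np.round(v,4).tolist() for k,v in c.items()})
s=telemetry.read_state();print({k:np.round(v,3).tolist() for k,v in s.items()})
E
```

```text
pics
scene {'K': [[428.0628, 0.0, 317.4313], [0.0, 428.0628, 194.4796], [0.0, 0.0, 1.0]], 'origin': [1.185, 0.3971, 0.9622], 'attitude': [[-0.554, 0.6152, -0.5609], [0.8325, 0.4116, -0.3708], [0.0027, -0.6724, -0.7402]]}
top {'K': [[459.8621, 0.0, 324.1654], [0.0, 459.8621, 205.4633], [0.0, 0.0, 1.0]], 'origin': [0.3037, -0.0608, 1.4009], 'attitude': [[-0.0134, -0.9893, 0.145], [-0.9999, 0.0139, 0.0023], [-0.0043, -0.145, -0.9894]]}
{'time': 0.1, 'q': [1.164, 0.207, 1.543, -0.0, 1.394, -0.15], 'dq': [0.001, -0.002, -0.003, -0.001, 0.001, 0.0], 'joint_efforts': [-0.0, -37.186, -28.229, 0.07, 0.031, -0.0], 'ee_pos': [0.146, 0.556, 0.404], 'tool_rot': [[-0.967, 0.254, -0.001], [0.254, 0.967, -0.002], [0.0, -0.002, -1.0]], 'wrist_force': [-0.513, -0.648, 0.045], 'torque': [0.034, 0.038, 0.015], 'grip_force': 0.0, 'width': 0.094}
```

View pics/scene0.png

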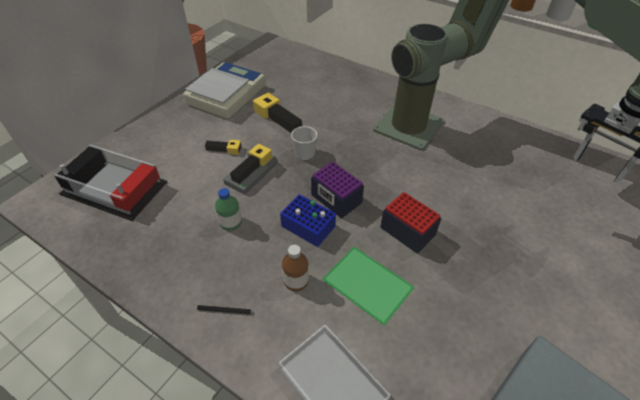

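View pics/top0.png

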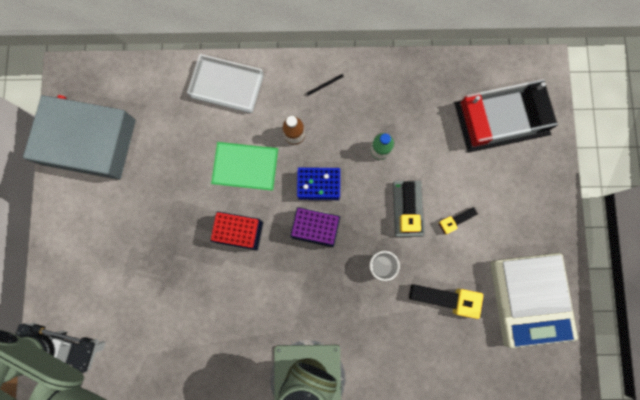

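The top view shows three scanner-like things: (410,208) lies on the grey block, (458,220) is smaller and (447,298) is larger. The one at (410,208) is middle-sized and in the cradle, so it fits. I'll confirm with enlarged crops.

```bash
python3 - <<'E'
import cv2
a=cv2.imread("pics/top0.png")[110:290,205:490]
cv2.imwrite("pics/topc.png",cv2.resize(a,None,fx=2.8,fy=2.8,interpolation=cv2.INTER_CUBIC))
a=cv2.imread("pics/scene0.png")[90:330,190:450]
cv2.imwrite("pics/scenec.png",cv2.resize(a,None,fx=2.5,fy=2.5,interpolation=cv2.INTER_CUBIC))
E
```

```text
(no output)
```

View pics/topc.png

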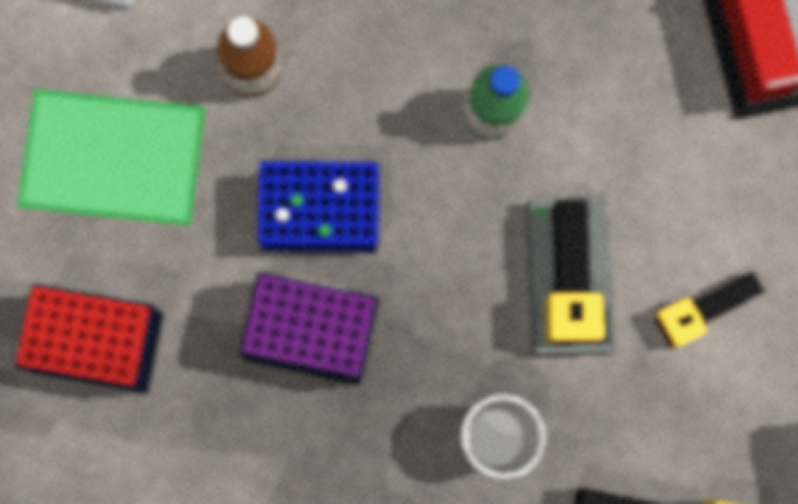

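View pics/scenec.png

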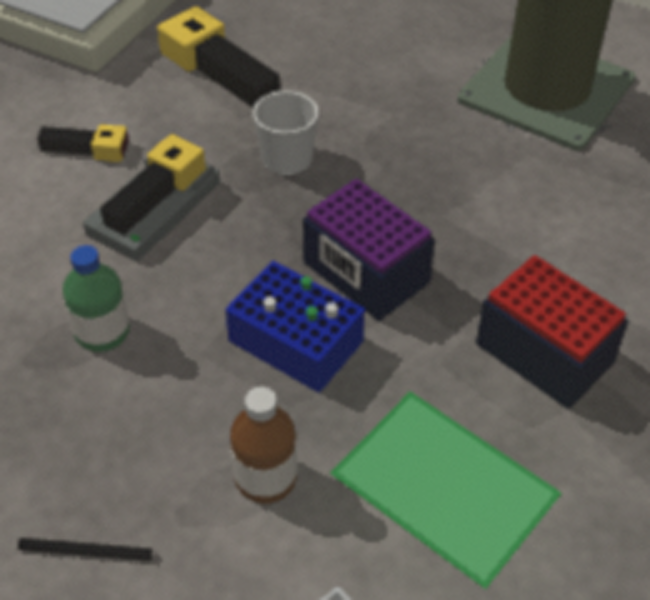

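The crops confirm it: the middle-sized scanner lies in the grey cradle (top crop 575,270; scene crop 155,185). The smaller and larger ones lie loose on the bench. The mat is on the +y side, and the rack stands in front of the label. Next I triangulate the corners from the two views.

```bash
cat > h.py <<'E'
import numpy as np
from workcell import viewer
def ray(c,p):
    d=np.array(c["attitude"])@np.linalg.solve(np.array(c["K"]),[p[0],p[1],1]);return np.array(c["origin"]),d/np.linalg.norm(d)
def tri(rs):
    A=np.zeros((3,3));b=np.zeros(3)
    for o,d in rs:
        P=np.eye(3)-np.outer(d,d);A+=P;b+=P@o
    x=np.linalg.solve(A,b);return x,max(np.linalg.norm((np.eye(3)-np.outer(d,d))@(x-o)) for o,d in rs)
def plane(r,z): o,d=r;return o+d*(z-o[2])/d[2]
E
python3 - <<'E'
from h import *
T=viewer.calibration("top");S=viewer.calibration("scene")
f=lambda u:(205+u[0]/2.8-.3,110+u[1]/2.8-.3); g=lambda u:(190+u[0]/2.5-.3,90+u[1]/2.5-.3)
D={ # order ++,+-,--,-+
"box":([(258,273),(378,296),(360,378),(243,352)],[(381,270),(306,213),(357,180),(433,237)],.09),
"rack":([(260,162),(379,162),(377,243),(259,244)],[(320,352),(228,310),(273,262),(362,313)],.06),
"mat":([(37,90),(205,107),(190,223),(18,208)],[(485,583),(334,472),(410,395),(558,493)],0),
"head":([(549,293),(604,292),(606,342),(551,342)],[(185,181),(148,155),(172,137),(204,160)],.063),
"tip":([(34,286),(155,305),(136,386),(18,364)],[(567,358),(482,298),(534,258),(625,320)],.09),
"amber":([(242,30)],[(261,397)],.14),"green":([(505,80)],[(85,256)],.13),"tub":([(504,436)],[(286,112)],.08),
"hend":([(554,200),(587,200)],[(131,220),(104,205)],.057)}
np.set_printoptions(precision=3,suppress=True)
for k,(t,s,z) in D.items():
    X=[];Pt=[];Ps=[]
    for a,b in zip(t,s):
        ra,rb=ray(T,f(a)),ray(S,g(b));x,e=tri([ra,rb]);X.append(np.r_[x,e]);Pt.append(plane(ra,z)[:2]);Ps.append(plane(rb,z)[:2])
    X=np.array(X);print(k,"tri mean",X.mean(0),"top@z",np.mean(Pt,0),"scene@z",np.mean(Ps,0))
    if len(t)==4:
        P=(np.array(Pt)+np.array(Ps))/2
        for Q in(np.array(Pt),np.array(Ps)):
            ex=(Q[0]+Q[1]-Q[2]-Q[3])/2;ey=(Q[0]+Q[3]-Q[1]-Q[2])/2
            print("   size",np.linalg.norm(ex),np.linalg.norm(ey),"yaw deg",np.degrees(np.arctan2(ex[1],ex[0])),np.degrees(np.arctan2(-ey[0],ey[1])))
for c in [(529,203),(602,197),(611,347),(534,347)]: print("cradle",plane(ray(T,f(c)),.025))
E
```

```text
box tri mean [ 0.438 -0.03   0.082  0.001] top@z [ 0.438 -0.032] scene@z [ 0.444 -0.025]
   size 0.08430754827447696 0.12384742423005352 yaw deg -12.156727411444335 -12.506466987308924
   size 0.07992640738222066 0.12267360974060915 yaw deg -15.208020209845628 -13.748513656523288
rack tri mean [ 0.571 -0.041  0.056  0.001] top@z [ 0.571 -0.042] scene@z [ 0.573 -0.039]
   size 0.08801992916583935 0.12568055524962668 yaw deg -1.6988897338146467 -0.5723354824952622
   size 0.07774883942068483 0.11992629904852484 yaw deg -3.1105518459562003 0.12330850530490417
mat tri mean [ 0.638  0.19  -0.002  0.002] top@z [0.638 0.188] scene@z [0.638 0.191]
   size 0.13438749369684835 0.19096403948931592 yaw deg -7.439045726430349 -6.315820556395491
   size 0.12827996415430226 0.18754808476092263 yaw deg -7.324756097847872 -6.524518589069546
head tri mean [ 0.445 -0.311  0.047  0.002] top@z [ 0.444 -0.311] scene@z [ 0.457 -0.297]
   size 0.051919864496516546 0.057363908848126186 yaw deg -0.034224906076444725 -0.26715370056014465
   size 0.04301124828826784 0.06499646815163643 yaw deg 0.3725343209246746 -10.152502330424957
tip tri mean [0.432 0.199 0.079 0.002] top@z [0.43  0.197] scene@z [0.442 0.201]
   size 0.08297331563377836 0.12462612544141076 yaw deg -11.620512620318545 -10.492602764635258
   size 0.08538812087622677 0.11677418954474558 yaw deg -17.080320356010926 -12.372166599336262
amber tri mean [0.734 0.034 0.14  0.001] top@z [0.735 0.033] scene@z [0.734 0.034]
green tri mean [ 0.682 -0.234  0.125  0.001] top@z [ 0.681 -0.234] scene@z [ 0.685 -0.23 ]
tub tri mean [ 0.322 -0.227  0.076  0.001] top@z [ 0.322 -0.228] scene@z [ 0.325 -0.223]
hend tri mean [ 0.568 -0.306  0.056  0.005] top@z [ 0.57  -0.309] scene@z [ 0.567 -0.301]
cradle [ 0.574 -0.27   0.025]
cradle [ 0.579 -0.35   0.025]
cradle [ 0.416 -0.352  0.025]
cradle [ 0.417 -0.27   0.025]
```

Heights and sizes agree with the text: box about 0.082 against 0.09, rack 0.056 against 0.06, mat about 0 and bottles 0.14/0.125. The rack is at (0.571,-0.041) with yaw about -1°, the mat at (0.638,0.189) with yaw -7°, and the box at (0.438,-0.031) with yaw -12.5°.

The plan is to push the rack's -y face with two half-open fingers. I'll keep them high enough that the gripper body clears the amber bottle.

```bash
cat >> h.py <<'E'
from scipy.spatial.transform import Rotation as Ro
from workcell import telemetry
def down(yaw,tilt=None):
    a=np.radians(yaw);x=np.array([np.cos(a),np.sin(a),0]);z=np.array([0,0,-1.]);return np.c_[x,np.cross(z,x),z]
def plan(way,op,start=None):
    """way: list of (tcp pos, yaw, rows)"""
    s=telemetry.read_state();p,R=(np.array(s["ee_pos"]),np.array(s["tool_rot"])) if start is None else (np.array(start[0]),down(start[1]))
    out=[]
    for q,yaw,n in way:
        q=np.array(q,float);rv=Ro.from_matrix(R.T@down(yaw)).as_rotvec()/n;dp=(q-p)/n
        for i in range(n):
            out.append(np.r_[op,R.T@dp/.05,rv/.15]);R=R@Ro.from_rotvec(rv).as_matrix();p=p+dp
    out=np.round(out,2)+0.
    for i in range(0,len(out),8): print(", ".join("%g"%v for r in out[i:i+8] for v in r),"\n")
    print("max",abs(out[:,1:]).max())
E
python3 - <<'E'
from h import *
plan([((.562,-.138,.404),89,20),((.562,-.138,.241),89,4)],.45)
E
```

```text
0.45, -0.58, -0.57, 0, 0, 0, 0.44, 0.45, -0.61, -0.53, 0, 0, 0, 0.44, 0.45, -0.65, -0.48, 0, 0, 0, 0.44, 0.45, -0.68, -0.44, 0, 0, 0, 0.44, 0.45, -0.71, -0.39, 0, 0, 0, 0.44, 0.45, -0.73, -0.35, 0, 0, 0, 0.44, 0.45, -0.75, -0.3, 0, 0, 0, 0.44, 0.45, -0.77, -0.25, 0, 0, 0, 0.44 

0.45, -0.79, -0.19, 0, 0, 0, 0.44, 0.45, -0.8, -0.14, 0, 0, 0, 0.44, 0.45, -0.8, -0.09, 0, 0, 0, 0.44, 0.45, -0.81, -0.03, 0, 0, 0, 0.44, 0.45, -0.81, 0.02, 0, 0, 0, 0.44, 0.45, -0.81, 0.07, 0, 0, 0, 0.44, 0.45, -0.8, 0.13, 0, 0, 0, 0.44, 0.45, -0.79, 0.18, 0, 0, 0, 0.44 

0.45, -0.77, 0.23, 0, 0, 0, 0.44, 0.45, -0.76, 0.28, 0, 0, 0, 0.44, 0.45, -0.74, 0.33, 0, 0, 0, 0.44, 0.45, -0.71, 0.38, 0, 0, 0, 0.44, 0.45, 0, 0, 0.81, 0, 0, 0, 0.45, 0, 0, 0.81, 0, 0, 0, 0.45, 0, 0, 0.81, 0, 0, 0, 0.45, 0, 0, 0.81, 0, 0, 0 

max 0.81
```

>>> arm_command(deltas=[0.45,-0.58,-0.57,0,0,0,0.44,0.45,-0.61,-0.53,0,0,0,0.44,0.45,-0.65,-0.48,0,0,0,0.44,0.45,-0.68,-0.44,0,0,0,0.44,0.45,-0.71,-0.39,0,0,0,0.44,0.45,-0.73,-0.35,0,0,0,0.44,0.45,-0.75,-0.3,0,0,0,0.44,0.45,-0.77,-0.25,0,0,0,0.44])

```text
time: 1.1
ee_pos: [0.3127, 0.2771, 0.4043]
tool_rot: [[-0.706, 0.708, -0.0], [0.708, 0.706, -0.0], [0.0, -0.001, -1.0]]
wrist_force: [-0.0, -0.0, -0.2]
width: 0.0425
grip_force: 0.0
```

>>> arm_command(deltas=[0.45,-0.79,-0.19,0,0,0,0.44,0.45,-0.8,-0.14,0,0,0,0.44,0.45,-0.8,-0.09,0,0,0,0.44,0.45,-0.81,-0.03,0,0,0,0.44,0.45,-0.81,0.02,0,0,0,0.44,0.45,-0.81,0.07,0,0,0,0.44,0.45,-0.8,0.13,0,0,0,0.44,0.45,-0.79,0.18,0,0,0,0.44])

```text
time: 2.1
ee_pos: [0.4815, 0.0003, 0.4042]
tool_rot: [[-0.253, 0.968, -0.001], [0.968, 0.253, 0.0], [0.001, -0.001, -1.0]]
wrist_force: [-0.5, 0.4, 0.5]
width: 0.0425
grip_force: 0.0
```

>>> arm_command(deltas=[0.45,-0.77,0.23,0,0,0,0.44,0.45,-0.76,0.28,0,0,0,0.44,0.45,-0.74,0.33,0,0,0,0.44,0.45,-0.71,0.38,0,0,0,0.44,0.45,0,0,0,0,0,0,0.45,0,0,0,0,0,0])

```text
time: 2.85
ee_pos: [0.5648, -0.136, 0.4039]
tool_rot: [[0.006, 1.0, -0.002], [1.0, -0.006, 0.001], [0.001, -0.002, -1.0]]
wrist_force: [0.5, 0.3, 0.3]
width: 0.0425
grip_force: 0.0
```

```bash
python3 - <<'E'
from h import *
import cv2
s=telemetry.read_state();print(s["time"],np.round(s["ee_pos"],4),np.round(s["tool_rot"],3).tolist(),s["width"])
im=viewer.capture("wrist");cv2.imwrite("pics/w1.png",im[:,:,::-1])
plan([((.562,-.138,.3),89,3),((.562,-.138,.241),89,3)],.45)
E
```

```text
2.85 [ 0.5648 -0.136   0.4039] [[0.006, 1.0, -0.002], [1.0, -0.006, 0.001], [0.001, -0.002, -1.0]] 0.042503456261541075
0.45, -0.02, -0.02, 0.69, 0, 0, 0.03, 0.45, -0.02, -0.02, 0.69, 0, 0, 0.03, 0.45, -0.02, -0.02, 0.69, 0, 0, 0.03, 0.45, 0, 0, 0.39, 0, 0, 0, 0.45, 0, 0, 0.39, 0, 0, 0, 0.45, 0, 0, 0.39, 0, 0, 0 

max 0.69
```

View pics/w1.png

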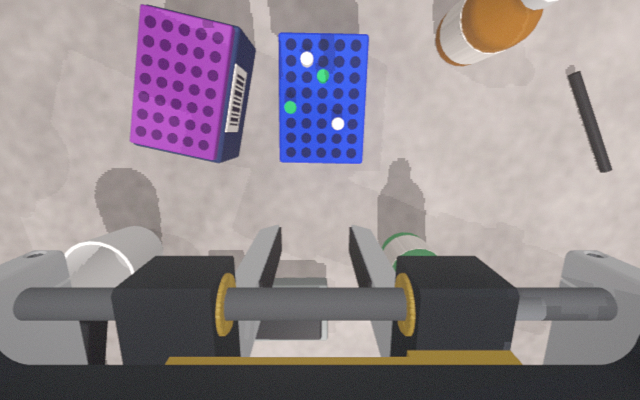

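The wrist view is sharp. The rack top has corners (278,33), (368,35), (362,163) and (280,162). The box top has corners (140,4), (240,27), (222,161) and (131,142), and the label is on its right face.

```bash
python3 - <<'E'
from h import *
c=viewer.calibration("wrist")
def q(n,C,z):
    Q=np.array([plane(ray(c,p),z)[:2] for p in C]) # --? order -x+y,+x+y,+x-y,-x-y
    ex=(Q[1]+Q[2]-Q[0]-Q[3])/2;ey=(Q[0]+Q[1]-Q[2]-Q[3])/2
    print(n,Q.mean(0),np.linalg.norm(ex),np.linalg.norm(ey),np.degrees([np.arctan2(ex[1],ex[0]),np.arctan2(-ey[0],ey[1])]))
q("rack",[(278,33),(368,35),(362,163),(280,162)],.06)
q("box",[(140,4),(240,27),(222,161),(131,142)],.09)
for p in [(235,67),(246,69),(237,132),(226,131)]: print(plane(ray(c,p),.055))
E
```

```text
rack [ 0.57186435 -0.04111534] 0.08784146700823564 0.12499245148580244 [-1.19561232 -0.88990826]
box [ 0.44368609 -0.03059665] 0.08774526389606009 0.12006786835908377 [-12.16186113 -11.9705923 ]
[ 0.48372683 -0.0071499   0.055     ]
[ 0.49478117 -0.00909173  0.055     ]
[ 0.48161438 -0.0713882   0.055     ]
[ 0.46998109 -0.07029978  0.055     ]
```

>>> arm_command(deltas=[0.45,-0.02,-0.02,0.69,0,0,0.03,0.45,-0.02,-0.02,0.69,0,0,0.03,0.45,-0.02,-0.02,0.69,0,0,0.03,0.45,0,0,0.39,0,0,0,0.45,0,0,0.39,0,0,0,0.45,0,0,0.39,0,0,0,0.45,0,0,0,0,0,0])

```text
time: 3.78
ee_pos: [0.5615, -0.139, 0.241]
tool_rot: [[0.019, 1.0, -0.003], [1.0, -0.019, 0.001], [0.001, -0.003, -1.0]]
wrist_force: [1.1, -0.3, 0.3]
width: 0.0425
grip_force: 0.0
```

```bash
python3 - <<'E'
from h import *
w=[]
for x,y,a,n in [(.572,-.041,-1,4),(.577,0,-7,4),(.590,.05,-12,5),(.608,.10,-14,5),(.624,.145,-13,5),(.637,.182,-10,5),(.639,.190,-9,2)]:
    r=np.radians(a);R=np.array([[np.cos(r),-np.sin(r)],[np.sin(r),np.cos(r)]])
    w.append((np.r_[np.array([x,y])+R@[-.008,-.072],.241],a+90,n))
plan(w,.45)
E
```

```text
0.45, 0.13, 0, 0, -0.01, 0, 0, 0.45, 0.13, 0, 0, -0.01, 0, 0, 0.45, 0.13, 0, 0, -0.01, 0, 0, 0.45, 0.13, 0, 0, -0.01, 0, 0, 0.45, 0.21, -0.02, 0, 0, 0, 0.17, 0.45, 0.21, -0.02, 0, 0, 0, 0.17, 0.45, 0.21, -0.03, 0, 0, 0, 0.17, 0.45, 0.21, -0.03, 0, 0, 0, 0.17 

0.45, 0.21, 0, 0, 0, 0, 0.12, 0.45, 0.21, 0, 0, 0, 0, 0.12, 0.45, 0.21, -0.01, 0, 0, 0, 0.12, 0.45, 0.21, -0.01, 0, 0, 0, 0.12, 0.45, 0.21, -0.01, 0, 0, 0, 0.12, 0.45, 0.21, 0.02, 0, 0, 0, 0.05, 0.45, 0.21, 0.02, 0, 0, 0, 0.05, 0.45, 0.21, 0.02, 0, 0, 0, 0.05 

0.45, 0.21, 0.01, 0, 0, 0, 0.05, 0.45, 0.21, 0.01, 0, 0, 0, 0.05, 0.45, 0.19, 0.02, 0, 0, 0, -0.02, 0.45, 0.19, 0.02, 0, 0, 0, -0.02, 0.45, 0.19, 0.02, 0, 0, 0, -0.02, 0.45, 0.19, 0.03, 0, 0, 0, -0.02, 0.45, 0.19, 0.03, 0, 0, 0, -0.02, 0.45, 0.15, 0.03, 0, 0, 0, -0.07 

0.45, 0.15, 0.03, 0, 0, 0, -0.07, 0.45, 0.15, 0.04, 0, 0, 0, -0.07, 0.45, 0.15, 0.04, 0, 0, 0, -0.07, 0.45, 0.15, 0.04, 0, 0, 0, -0.07, 0.45, 0.08, 0.02, 0, 0, 0, -0.06, 0.45, 0.08, 0.02, 0, 0, 0, -0.06 

max 0.21
```

>>> arm_command(deltas=[0.45,0.13,0,0,-0.01,0,0,0.45,0.13,0,0,-0.01,0,0,0.45,0.13,0,0,-0.01,0,0,0.45,0.13,0,0,-0.01,0,0,0.45,0.21,-0.02,0,0,0,0.17,0.45,0.21,-0.02,0,0,0,0.17,0.45,0.21,-0.03,0,0,0,0.17,0.45,0.21,-0.03,0,0,0,0.17])

```text
time: 4.78
ee_pos: [0.5603, -0.071, 0.2431]
tool_rot: [[0.122, 0.993, 0.007], [0.993, -0.122, -0.002], [-0.001, 0.007, -1.0]]
wrist_force: [0.1, -1.9, 1.2]
width: 0.0428
grip_force: 1.0
```

>>> arm_command(deltas=[0.45,0.21,0,0,0,0,0.12,0.45,0.21,0,0,0,0,0.12,0.45,0.21,-0.01,0,0,0,0.12,0.45,0.21,-0.01,0,0,0,0.12,0.45,0.21,-0.01,0,0,0,0.12,0.45,0.21,0.02,0,0,0,0.05,0.45,0.21,0.02,0,0,0,0.05,0.45,0.21,0.02,0,0,0,0.05])

```text
time: 5.78
ee_pos: [0.5767, 0.0118, 0.2425]
tool_rot: [[0.232, 0.973, 0.005], [0.973, -0.232, 0.0], [0.001, 0.005, -1.0]]
wrist_force: [0.3, -1.9, 1.6]
width: 0.0421
grip_force: 1.1
```

```bash
python3 - <<'E'
from h import *
import cv2
im=viewer.capture("wrist");cv2.imwrite("pics/w2.png",im[:,:,::-1])
E
```

```text
(no output)
```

View pics/w2.png

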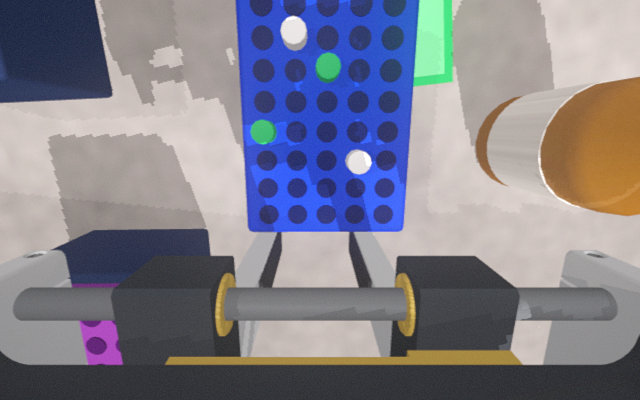

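The rack is flush against both fingers (face at row 230, cols 250–402) and the amber bottle is clear of it. I continue the push.

>>> arm_command(deltas=[0.45,0.21,0.01,0,0,0,0.05,0.45,0.21,0.01,0,0,0,0.05,0.45,0.19,0.02,0,0,0,-0.02,0.45,0.19,0.02,0,0,0,-0.02,0.45,0.19,0.02,0,0,0,-0.02,0.45,0.19,0.03,0,0,0,-0.02,0.45,0.19,0.03,0,0,0,-0.02,0.45,0.15,0.03,0,0,0,-0.07])

```text
time: 6.82
ee_pos: [0.6033, 0.0835, 0.2429]
tool_rot: [[0.221, 0.975, 0.006], [0.975, -0.221, -0.0], [0.001, 0.006, -1.0]]
wrist_force: [-0.4, -0.9, -0.9]
width: 0.0422
grip_force: 0.6
```

>>> arm_command(deltas=[0.45,0.15,0.03,0,0,0,-0.07,0.45,0.15,0.04,0,0,0,-0.07,0.45,0.15,0.04,0,0,0,-0.07,0.45,0.15,0.04,0,0,0,-0.07,0.45,0.08,0.02,0,0,0,-0.06,0.45,0.08,0.02,0,0,0,-0.06,0.45,0,0,0,0,0,0])

```text
time: 7.7
ee_pos: [0.6201, 0.1186, 0.2432]
tool_rot: [[0.163, 0.987, 0.007], [0.987, -0.163, 0.001], [0.002, 0.006, -1.0]]
wrist_force: [-0.6, -0.7, 0.2]
width: 0.0424
grip_force: 0.0
```

```bash
python3 - <<'E'
from h import *
import cv2
T=viewer.calibration("top")
im=viewer.capture("top");cv2.imwrite("pics/t2.png",im[:,:,::-1])
cv2.imwrite("pics/t2c.png",cv2.resize(im[100:270,190:340,::-1],None,fx=3.5,fy=3.5,interpolation=cv2.INTER_CUBIC))
print(telemetry.read_state()["ee_pos"])
E
```

```text
[0.62006361 0.11848543 0.24317498]
```

View pics/t2c.png

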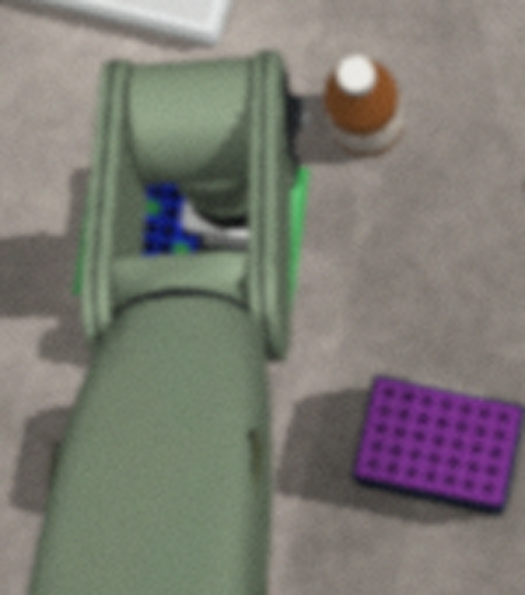

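The arm hides the rack, but from the tool pose it should be at about (0.640,0.188) with yaw -9°. I back off, rise and go to hover near the scanner, then check the mat from the top camera.

```bash
python3 - <<'E'
from h import *
plan([((.615,.088,.243),80.6,3),((.61,.08,.404),80.6,5),((.40,-.31,.404),0,16)],1)
E
```

```text
1, -0.21, 0, 0, 0.01, 0, 0, 1, -0.21, 0, 0, 0.01, 0, 0, 1, -0.21, 0, 0, 0.01, 0, 0, 1, -0.03, -0.01, -0.64, 0, 0, 0, 1, -0.03, -0.01, -0.64, 0, 0, 0, 1, -0.03, -0.01, -0.64, 0, 0, 0, 1, -0.03, -0.01, -0.64, 0, 0, 0, 1, -0.03, -0.01, -0.64, 0, 0, 0 

1, -0.52, -0.18, 0, 0, 0, 0.59, 1, -0.54, -0.13, 0, 0, 0, 0.59, 1, -0.55, -0.08, 0, 0, 0, 0.59, 1, -0.55, -0.04, 0, 0, 0, 0.59, 1, -0.55, 0.01, 0, 0, 0, 0.59, 1, -0.55, 0.06, 0, 0, 0, 0.59, 1, -0.54, 0.11, 0, 0, 0, 0.59, 1, -0.53, 0.16, 0, 0, 0, 0.59 

1, -0.52, 0.2, 0, 0, 0, 0.59, 1, -0.5, 0.25, 0, 0, 0, 0.59, 1, -0.47, 0.29, 0, 0, 0, 0.59, 1, -0.45, 0.33, 0, 0, 0, 0.59, 1, -0.41, 0.37, 0, 0, 0, 0.59, 1, -0.38, 0.4, 0, 0, 0, 0.59, 1, -0.34, 0.43, 0, 0, 0, 0.59, 1, -0.3, 0.46, 0, 0, 0, 0.59 

max 0.64
```

>>> arm_command(deltas=[0.45,-0.21,0,0,0,0,0,0.45,-0.21,0,0,0,0,0,0.45,-0.21,0,0,0,0,0,0.45,-0.03,-0.01,-0.64,0,0,0,0.45,-0.03,-0.01,-0.64,0,0,0,1,-0.03,-0.01,-0.64,0,0,0,1,-0.03,-0.01,-0.64,0,0,0,1,-0.03,-0.01,-0.64,0,0,0])

```text
time: 8.75
ee_pos: [0.6099, 0.0793, 0.404]
tool_rot: [[0.164, 0.987, 0.006], [0.987, -0.164, -0.0], [0.001, 0.006, -1.0]]
wrist_force: [-0.7, 0.1, -0.0]
width: 0.069
grip_force: 0.0
```

>>> arm_command(deltas=[1,-0.52,-0.18,0,0,0,0.59,1,-0.54,-0.13,0,0,0,0.59,1,-0.55,-0.08,0,0,0,0.59,1,-0.55,-0.04,0,0,0,0.59,1,-0.55,0.01,0,0,0,0.59,1,-0.55,0.06,0,0,0,0.59,1,-0.54,0.11,0,0,0,0.59,1,-0.53,0.16,0,0,0,0.59])

```text
time: 9.75
ee_pos: [0.5044, -0.1158, 0.4024]
tool_rot: [[0.768, 0.641, 0.006], [0.641, -0.768, -0.0], [0.005, 0.004, -1.0]]
wrist_force: [-0.3, 0.4, -0.2]
width: 0.0944
grip_force: 0.0
```

>>> arm_command(deltas=[1,-0.52,0.2,0,0,0,0.59,1,-0.5,0.25,0,0,0,0.59,1,-0.47,0.29,0,0,0,0.59,1,-0.45,0.33,0,0,0,0.59,1,-0.41,0.37,0,0,0,0.59,1,-0.38,0.4,0,0,0,0.59,1,-0.34,0.43,0,0,0,0.59,1,0,0,0,0,0,0])

```text
time: 10.75
ee_pos: [0.4114, -0.2862, 0.4018]
tool_rot: [[0.997, 0.077, 0.006], [0.077, -0.997, -0.0], [0.006, 0.001, -1.0]]
wrist_force: [-0.4, 0.6, 0.4]
width: 0.0939
grip_force: 0.0
```

```bash
python3 - <<'E'
from h import *
import cv2
s=telemetry.read_state();print(np.round(s["ee_pos"],4),np.round(s["tool_rot"],3).tolist(),s["q"])
w=viewer.capture("wrist");t=viewer.capture("top")
np.savez("w3.npz",**viewer.calibration("wrist"))
cv2.imwrite("pics/w3.png",w[:,:,::-1])
a=np.zeros((560,800,3),np.uint8)
cv2.imwrite("pics/t3.png",t[:,:,::-1])
a[:350,:560]=cv2.resize(w,(560,350));a[350:560,:300]=cv2.resize(t[125:195,200:300],(300,210),interpolation=cv2.INTER_CUBIC)
a[:,560:]=0
cv2.imwrite("pics/m3.png",a[:,:,::-1])
E
```

```text
[ 0.4114 -0.2862  0.4018] [[0.997, 0.077, 0.006], [0.077, -0.997, -0.0], [0.006, 0.001, -1.0]] [-0.78192165  0.04933128  1.7240506   0.00416893  1.36359511  0.71127702]
```

View pics/m3.png

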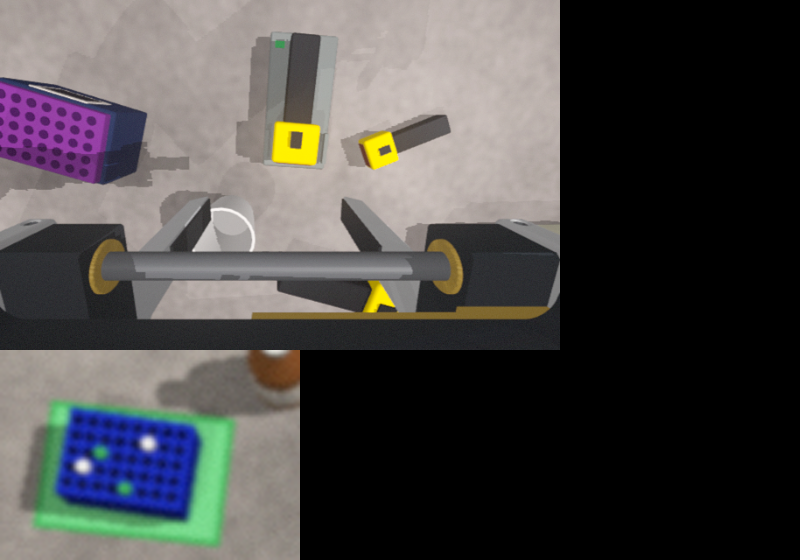

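The bottom-left crop shows the rack inside the mat, with green on every side. In the wrist view the scanner has its head at (296,143) and its handle end at (307,34). I enlarge it for an accurate pose.

```bash
python3 - <<'E'
import cv2
a=cv2.imread("pics/w3.png")[25:200,280:400]
cv2.imwrite("pics/w3c.png",cv2.resize(a,None,fx=3.4,fy=3.4,interpolation=cv2.INTER_CUBIC))
E
```

```text
(no output)
```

View pics/w3c.png

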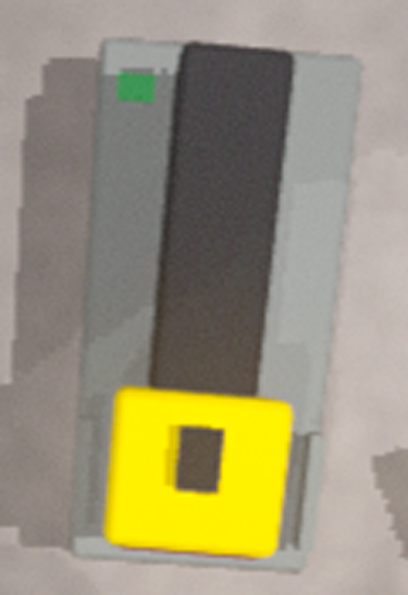

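```bash
python3 - <<'E'
from h import *
c=dict(np.load("w3.npz"));T=viewer.calibration("top")
f=lambda u:(280+u[0]/3.4-.35,25+u[1]/3.4-.35)
P=lambda u,z:plane(ray(c,f(u)),z)[:2]
H=[P(u,.063) for u in[(115,388),(292,402),(277,556),(105,544)]];print("head",np.mean(H,0),np.linalg.norm(H[0]-H[1]),np.linalg.norm(H[1]-H[2]))
E=(P((188,43),.057)+P((293,52),.057))/2;B=(P((152,388),.057)+P((258,396),.057))/2
print("end",E,"base",B);d=E-np.mean(H,0);print("yaw",np.degrees(np.arctan2(d[1],d[0])),np.degrees(np.arctan2((E-B)[1],(E-B)[0])),np.linalg.norm(d))
# height from two views: head centre and handle end
ft=lambda u:(205+u[0]/2.8-.3,110+u[1]/2.8-.3)
print(tri([ray(c,f((197,472))),ray(T,ft((577,317)))]),tri([ray(c,f((240,48))),ray(T,ft((570.5,200)))]))
C=[P(u,.025) for u in[(102,40),(358,58),(302,570),(75,552)]];print("cradle",np.mean(C,0),C)
E
```

```text
head [ 0.44763227 -0.30706559] 0.05425089236662448 0.047922163093202574
end [ 0.57044301 -0.30807443] base [ 0.47248676 -0.30750876]
yaw -0.4706489535739398 -0.33086252170458635 0.12281488508546823
(array([ 0.44644645, -0.30950903,  0.05534888]), np.float64(0.0021715414548832117)) (array([ 0.56822773, -0.30747351,  0.06562129]), np.float64(0.00043085048023586993))
cradle [ 0.49584744 -0.30890891] [array([ 0.57809416, -0.26678041]), array([ 0.57942226, -0.34839046]), array([ 0.4129303, -0.3506366]), array([ 0.41294302, -0.26982818])]
```

The scanner origin is about (0.496,-0.308) with yaw about 0. The two-view heights of about 0.06 agree with the 0.057–0.063 expected. Now the grasp.

```bash
python3 - <<'E'
from h import *
plan([((.498,-.308,.402),-.3,4),((.498,-.308,.27),-.3,4),((.498,-.308,.23),-.3,4)],1)
E
```

```text
1, 0.42, 0.15, 0, 0, -0.01, 0.14, 1, 0.42, 0.14, 0, 0, -0.01, 0.14, 1, 0.42, 0.13, 0, 0, -0.01, 0.14, 1, 0.43, 0.12, 0, 0, -0.01, 0.14, 1, 0, 0, 0.66, 0, 0, 0, 1, 0, 0, 0.66, 0, 0, 0, 1, 0, 0, 0.66, 0, 0, 0, 1, 0, 0, 0.66, 0, 0, 0 

1, 0, 0, 0.2, 0, 0, 0, 1, 0, 0, 0.2, 0, 0, 0, 1, 0, 0, 0.2, 0, 0, 0, 1, 0, 0, 0.2, 0, 0, 0 

max 0.66
```

>>> arm_command(deltas=[1,0.42,0.15,0,0,-0.01,0.14,1,0.42,0.14,0,0,-0.01,0.14,1,0.42,0.13,0,0,-0.01,0.14,1,0.43,0.12,0,0,-0.01,0.14,1,0,0,0.66,0,0,0,1,0,0,0.66,0,0,0,1,0,0,0.66,0,0,0,1,0,0,0.66,0,0,0])

```text
time: 11.85
ee_pos: [0.4987, -0.3065, 0.2691]
tool_rot: [[1.0, -0.002, 0.0], [-0.002, -1.0, -0.0], [0.0, 0.0, -1.0]]
wrist_force: [0.7, 0.1, -0.0]
width: 0.0943
grip_force: 0.0
```

>>> arm_command(deltas=[1,0,0,0.2,0,0,0,1,0,0,0.2,0,0,0,1,0,0,0.2,0,0,0,1,0,0,0.2,0,0,0,1,0,0,0,0,0,0])

```text
time: 12.48
ee_pos: [0.4979, -0.3075, 0.2294]
tool_rot: [[1.0, -0.004, -0.001], [-0.004, -1.0, 0.001], [-0.001, -0.001, -1.0]]
wrist_force: [-0.7, -0.1, -0.1]
width: 0.0943
grip_force: 0.0
```

```bash
python3 - <<'E'
from h import *
plan([((.498,-.308,.23),-.3,2)],1)
E
```

```text
1, 0, 0, -0.01, 0, 0, 0, 1, 0, 0, -0.01, 0, 0, 0 

max 0.01
```

>>> arm_command(deltas=[0.5,0,0,0,0,0,0,0.45,0,0,0,0,0,0,0.4,0,0,0,0,0,0,0.36,0,0,0,0,0,0,0.3,0,0,0,0,0,0,0.2,0,0,0,0,0,0,0.2,0,0,0,0,0,0,0.2,0,0,0,0,0,0], grip_force=25)

```text
time: 13.48
ee_pos: [0.4982, -0.3077, 0.2301]
tool_rot: [[1.0, -0.004, -0.0], [-0.004, -1.0, -0.0], [-0.0, 0.0, -1.0]]
wrist_force: [-0.1, 0.4, 0.3]
width: 0.0337
grip_force: 25.0
```

>>> arm_command(deltas=[0.2,0,0,-0.1,0,0,0,0.2,0,0,-0.2,0,0,0,0.2,0,0,-0.4,0,0,0,0.2,0,0,-0.6,0,0,0,0.2,0,0,-0.6,0,0,0,0.2,0,0,-0.4,0,0,0,0.2,0,0,0,0,0,0])

```text
time: 14.35
ee_pos: [0.4988, -0.3081, 0.3479]
tool_rot: [[1.0, -0.004, 0.004], [-0.004, -1.0, -0.004], [0.004, 0.004, -1.0]]
wrist_force: [0.5, 0.1, -2.5]
width: 0.034
grip_force: 25.0
```

```bash
python3 - <<'E'
from h import *
import cv2
t=viewer.capture("scene");cv2.imwrite("pics/s4.png",t[:,:,::-1])
w=viewer.capture("wrist");cv2.imwrite("pics/w4.png",w[:,:,::-1])
E
```

```bash
python3 - <<'E'
from h import *
plan([((.505,-.298,.39),-.8,3),((.638,-.085,.39),-11.6,11),((.646,-.0753,.388),-12.2,2),((.646,-.0753,.26),-12.2,7),((.646,-.0753,.241),-12.2,3)],.2)
E
```

```text
0.2, 0.05, -0.06, -0.3, 0, 0, 0.02, 0.2, 0.05, -0.06, -0.3, 0, 0, 0.02, 0.2, 0.05, -0.06, -0.3, 0, 0, 0.02, 0.2, 0.24, -0.39, 0, 0, 0, 0.11, 0.2, 0.23, -0.39, 0, 0, 0, 0.11, 0.2, 0.22, -0.4, 0, 0, 0, 0.11, 0.2, 0.22, -0.4, 0, 0, 0, 0.11, 0.2, 0.21, -0.41, 0, 0, 0, 0.11 

0.2, 0.2, -0.41, 0, 0, 0, 0.11, 0.2, 0.2, -0.41, 0, 0, 0, 0.11, 0.2, 0.19, -0.42, 0, 0, 0, 0.11, 0.2, 0.18, -0.42, 0, 0, 0, 0.11, 0.2, 0.17, -0.42, 0, 0, 0, 0.11, 0.2, 0.17, -0.43, 0, 0, 0, 0.11, 0.2, 0.06, -0.11, 0.02, 0, 0, 0.03, 0.2, 0.06, -0.11, 0.02, 0, 0, 0.03 

0.2, 0, 0, 0.37, 0, 0, 0, 0.2, 0, 0, 0.37, 0, 0, 0, 0.2, 0, 0, 0.37, 0, 0, 0, 0.2, 0, 0, 0.37, 0, 0, 0, 0.2, 0, 0, 0.37, 0, 0, 0, 0.2, 0, 0, 0.37, 0, 0, 0, 0.2, 0, 0, 0.37, 0, 0, 0, 0.2, 0, 0, 0.13, 0, 0, 0 

0.2, 0, 0, 0.13, 0, 0, 0, 0.2, 0, 0, 0.13, 0, 0, 0 

max 0.43
```

>>> arm_command(deltas=[0.2,0.05,-0.06,-0.3,0,0,0.02,0.2,0.05,-0.06,-0.3,0,0,0.02,0.2,0.05,-0.06,-0.3,0,0,0.02,0.2,0.24,-0.39,0,0,0,0.11,0.2,0.23,-0.39,0,0,0,0.11,0.2,0.22,-0.4,0,0,0,0.11,0.2,0.22,-0.4,0,0,0,0.11,0.2,0.21,-0.41,0,0,0,0.11])

```text
time: 15.45
ee_pos: [0.567, -0.201, 0.3912]
tool_rot: [[0.995, -0.096, 0.001], [-0.096, -0.995, -0.001], [0.001, 0.001, -1.0]]
wrist_force: [0.9, 0.0, -1.1]
width: 0.0339
grip_force: 25.0
```

>>> arm_command(deltas=[0.2,0.2,-0.41,0,0,0,0.11,0.2,0.2,-0.41,0,0,0,0.11,0.2,0.19,-0.42,0,0,0,0.11,0.2,0.18,-0.42,0,0,0,0.11,0.2,0.17,-0.42,0,0,0,0.11,0.2,0.17,-0.43,0,0,0,0.11,0.2,0.06,-0.11,0.02,0,0,0.03,0.2,0.06,-0.11,0.02,0,0,0.03])

```text
time: 16.45
ee_pos: [0.6467, -0.0754, 0.3884]
tool_rot: [[0.979, -0.202, 0.0], [-0.202, -0.979, -0.001], [0.0, 0.001, -1.0]]
wrist_force: [-0.2, -0.2, -2.0]
width: 0.0335
grip_force: 25.0
```

>>> arm_command(deltas=[0.2,0,0,0.37,0,0,0,0.2,0,0,0.37,0,0,0,0.2,0,0,0.37,0,0,0,0.2,0,0,0.37,0,0,0,0.2,0,0,0,0,0,0])

```text
time: 17.08
ee_pos: [0.6455, -0.0754, 0.3109]
tool_rot: [[0.979, -0.203, -0.005], [-0.203, -0.979, 0.001], [-0.005, 0.0, -1.0]]
wrist_force: [-0.6, -0.8, -2.3]
width: 0.0337
grip_force: 25.0
```

```bash
python3 - <<'E'
from h import *
import cv2
t=viewer.capture("scene")
S=viewer.calibration("scene")
cv2.imwrite("pics/s5.png",cv2.resize(t[110:330,210:480,::-1],None,fx=2.7,fy=2.7,interpolation=cv2.INTER_CUBIC))
plan([((.646,-.0753,.255),-12.2,3),((.646,-.0753,.241),-12.2,3)],.2)
E
```

```text
0.2, 0, 0, 0.38, 0, 0.01, 0.02, 0.2, 0, 0, 0.38, 0, 0.01, 0.02, 0.2, 0, 0, 0.38, 0, 0.01, 0.02, 0.2, 0, 0, 0.09, 0, 0, 0, 0.2, 0, 0, 0.09, 0, 0, 0, 0.2, 0, 0, 0.09, 0, 0, 0 

max 0.38
```

View pics/s5.png

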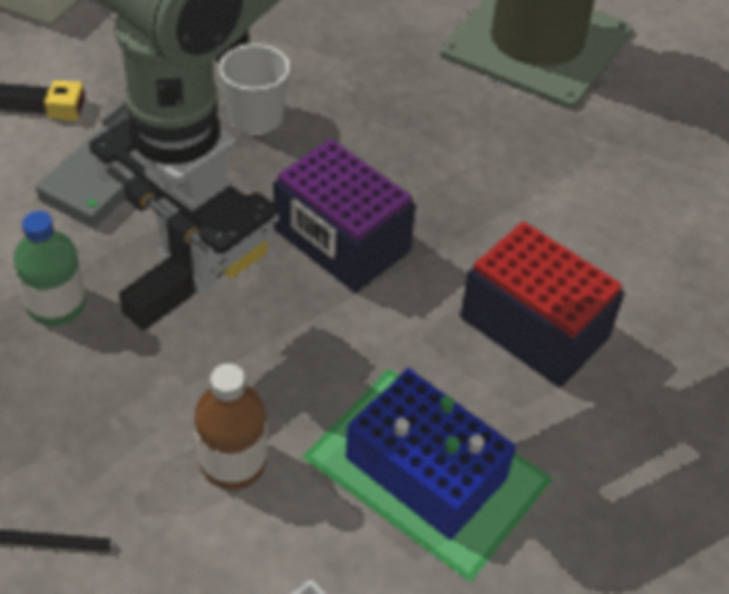

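The label is fully in view at (313,226) in the crop, the rack lies inside the mat (corners 450,537 and 510,465) and the bottles are clear of the gripper. I check the label point from this view.

```bash
python3 - <<'E'
from h import *
S=viewer.calibration("scene")
print(plane(ray(S,(210+313.5/2.7-.3,110+225.5/2.7-.3)),.055))
E
```

```text
[ 0.48013444 -0.0400462   0.055     ]
```

>>> arm_command(deltas=[0.2,0,0,0.38,0,0.01,0.02,0.2,0,0,0.38,0,0.01,0.02,0.2,0,0,0.38,0,0.01,0.02,0.2,0,0,0.09,0,0,0,0.2,0,0,0.09,0,0,0,0.2,0,0,0.09,0,0,0,0.2,0,0,0,0,0,0,0.2,0,0,0,0,0,0])

```text
time: 18.12
ee_pos: [0.6469, -0.0755, 0.244]
tool_rot: [[0.977, -0.211, 0.005], [-0.211, -0.977, -0.002], [0.006, 0.0, -1.0]]
wrist_force: [-0.0, 1.0, -1.9]
width: 0.0338
grip_force: 25.0
```

The label is confirmed at (0.481,-0.040). I lower by 2 mm and hold.

>>> arm_command(deltas=[0.2,0,0,0.04,0,-0.03,0,0.2,0,0,0,0,0,0,0.2,0,0,0,0,0,0,0.2,0,0,0,0,0,0,0.2,0,0,0,0,0,0,0.2,0,0,0,0,0,0,0.2,0,0,0,0,0,0,0.2,0,0,0,0,0,0])

```text
time: 19.12
ee_pos: [0.6467, -0.0755, 0.2415]
tool_rot: [[0.977, -0.211, -0.0], [-0.211, -0.977, -0.0], [0.0, 0.0, -1.0]]
wrist_force: [-0.1, 0.0, -0.7]
width: 0.034
grip_force: 25.0
```

>>> arm_command(deltas=[0.2,0,0,0,0,0,0,0.2,0,0,0,0,0,0,0.2,0,0,0,0,0,0,0.2,0,0,0,0,0,0,0.2,0,0,0,0,0,0,0.2,0,0,0,0,0,0,0.2,0,0,0,0,0,0,0.2,0,0,0,0,0,0])

```text
time: 20.12
ee_pos: [0.6467, -0.0755, 0.2415]
tool_rot: [[0.977, -0.211, -0.0], [-0.211, -0.977, -0.0], [0.0, 0.0, -1.0]]
wrist_force: [-0.6, -0.5, -1.2]
width: 0.0341
grip_force: 25.0
```

```bash
python3 - <<'E'
from h import *
plan([((.646,-.0753,.39),-12.2,5),((.505,-.298,.39),-.3,12),((.498,-.308,.38),-.3,2),((.498,-.308,.26),-.3,5)],.2)
E
```

```text
0.2, 0, 0, -0.59, 0, 0, 0, 0.2, 0, 0, -0.59, 0, 0, 0, 0.2, 0, 0, -0.59, 0, 0, 0, 0.2, 0, 0, -0.59, 0, 0, 0, 0.2, 0, 0, -0.59, 0, 0, 0, 0.2, -0.15, 0.41, 0, 0, 0, -0.12, 0.2, -0.16, 0.41, 0, 0, 0, -0.12, 0.2, -0.17, 0.41, 0, 0, 0, -0.12 

0.2, -0.17, 0.4, 0, 0, 0, -0.12, 0.2, -0.18, 0.4, 0, 0, 0, -0.12, 0.2, -0.19, 0.4, 0, 0, 0, -0.12, 0.2, -0.19, 0.39, 0, 0, 0, -0.12, 0.2, -0.2, 0.39, 0, 0, 0, -0.12, 0.2, -0.21, 0.39, 0, 0, 0, -0.12, 0.2, -0.21, 0.38, 0, 0, 0, -0.12, 0.2, -0.22, 0.38, 0, 0, 0, -0.12 

0.2, -0.23, 0.38, 0, 0, 0, -0.12, 0.2, -0.07, 0.1, 0.1, 0, 0, 0, 0.2, -0.07, 0.1, 0.1, 0, 0, 0, 0.2, 0, 0, 0.48, 0, 0, 0, 0.2, 0, 0, 0.48, 0, 0, 0, 0.2, 0, 0, 0.48, 0, 0, 0, 0.2, 0, 0, 0.48, 0, 0, 0, 0.2, 0, 0, 0.48, 0, 0, 0 

max 0.59
```

>>> arm_command(deltas=[0.2,0,0,-0.59,0,0,0,0.2,0,0,-0.59,0,0,0,0.2,0,0,-0.59,0,0,0,0.2,0,0,-0.59,0,0,0,0.2,0,0,-0.59,0,0,0,0.2,-0.15,0.41,0,0,0,-0.12,0.2,-0.16,0.41,0,0,0,-0.12,0.2,-0.17,0.41,0,0,0,-0.12])

```text
time: 21.12
ee_pos: [0.6108, -0.1315, 0.3891]
tool_rot: [[0.988, -0.157, 0.0], [-0.157, -0.988, -0.0], [0.0, 0.0, -1.0]]
wrist_force: [0.3, -0.7, -1.3]
width: 0.0341
grip_force: 25.0
```

>>> arm_command(deltas=[0.2,-0.17,0.4,0,0,0,-0.12,0.2,-0.18,0.4,0,0,0,-0.12,0.2,-0.19,0.4,0,0,0,-0.12,0.2,-0.19,0.39,0,0,0,-0.12,0.2,-0.2,0.39,0,0,0,-0.12,0.2,-0.21,0.39,0,0,0,-0.12,0.2,-0.21,0.38,0,0,0,-0.12,0.2,-0.22,0.38,0,0,0,-0.12])

```text
time: 22.12
ee_pos: [0.5176, -0.2801, 0.3892]
tool_rot: [[1.0, -0.014, 0.0], [-0.014, -1.0, -0.0], [0.0, 0.0, -1.0]]
wrist_force: [-0.1, -0.5, -2.0]
width: 0.0339
grip_force: 25.0
```

>>> arm_command(deltas=[0.2,-0.23,0.38,0,0,0,-0.12,0.2,-0.07,0.1,0.1,0,0,0,0.2,-0.07,0.1,0.1,0,0,0,0.2,0,0,0.48,0,0,0,0.2,0,0,0.48,0,0,0,0.2,0,0,0.48,0,0,0,0.2,0,0,0.48,0,0,0,0.2,0,0,0,0,0,0])

```text
time: 23.12
ee_pos: [0.4986, -0.3071, 0.2803]
tool_rot: [[1.0, 0.004, -0.005], [0.004, -1.0, 0.004], [-0.005, -0.004, -1.0]]
wrist_force: [-0.4, 0.5, -1.2]
width: 0.0336
grip_force: 25.0
```

```bash
python3 - <<'E'
from h import *
plan([((.4982,-.3077,.26),-.23,4),((.4982,-.3077,.242),-.23,3)],.2)
E
```

```text
0.2, 0, 0, 0.1, -0.01, 0.01, 0.01, 0.2, 0, 0, 0.1, -0.01, 0.01, 0.01, 0.2, 0, 0, 0.1, -0.01, 0.01, 0.01, 0.2, 0, 0, 0.1, -0.01, 0.01, 0.01, 0.2, 0, 0, 0.12, 0, 0, 0, 0.2, 0, 0, 0.12, 0, 0, 0, 0.2, 0, 0, 0.12, 0, 0, 0 

max 0.12
```

>>> arm_command(deltas=[0.2,0,0,0.1,0,0,0.02,0.2,0,0,0.1,0,0,0.02,0.2,0,0,0.1,0,0,0,0.2,0,0,0.1,0,0,0,0.2,0,0,0.12,0,0,0,0.2,0,0,0.12,0,0,0,0.2,0,0,0,0,0,0,0.2,0,0,0,0,0,0])

```text
time: 24.12
ee_pos: [0.4994, -0.3085, 0.2511]
tool_rot: [[1.0, -0.003, 0.0], [-0.003, -1.0, -0.0], [0.0, 0.0, -1.0]]
wrist_force: [-0.1, -0.4, -0.9]
width: 0.0339
grip_force: 25.0
```

```bash
python3 - <<'E'
from h import *
plan([((.4982,-.3077,.231),-.23,8)],.2)
E
```

```text
0.2, 0, 0, 0.05, 0, 0, 0, 0.2, 0, 0, 0.05, 0, 0, 0, 0.2, 0, 0, 0.05, 0, 0, 0, 0.2, 0, 0, 0.05, 0, 0, 0, 0.2, 0, 0, 0.05, 0, 0, 0, 0.2, 0, 0, 0.05, 0, 0, 0, 0.2, 0, 0, 0.05, 0, 0, 0, 0.2, 0, 0, 0.05, 0, 0, 0 

max 0.05
```

>>> arm_command(deltas=[0.2,-0.02,-0.02,0.08,0,0,0,0.2,0,0,0.08,0,0,0,0.2,0,0,0.08,0,0,0,0.2,0,0,0.06,0,0,0,0.2,0,0,0.05,0,0,0,0.2,0,0,0.04,0,0,0,0.2,0,0,0.02,0,0,0,0.2,0,0,0,0,0,0])

```text
time: 25.12
ee_pos: [0.4983, -0.3075, 0.2306]
tool_rot: [[1.0, -0.003, -0.0], [-0.003, -1.0, -0.0], [-0.0, 0.0, -1.0]]
wrist_force: [0.1, -0.2, -1.9]
width: 0.0337
grip_force: 25.0
```

>>> arm_command(deltas=[0.2,0,0,0.01,0,0,0,0.2,0,0,0,0,0,0,0.2,0,0,0,0,0,0])

```text
time: 25.5
ee_pos: [0.4983, -0.3075, 0.2301]
tool_rot: [[1.0, -0.003, 0.0], [-0.003, -1.0, -0.0], [0.0, 0.0, -1.0]]
wrist_force: [0.2, 0.3, -1.8]
width: 0.034
grip_force: 25.0
```

>>> arm_command(deltas=[0.38,0,0,0,0,0,0,0.4,0,0,0,0,0,0,0.45,0,0,0,0,0,0,0.6,0,0,0,0,0,0,0.8,0,0,0,0,0,0,1,0,0,0,0,0,0,1,0,0,0,0,0,0,1,0,0,0,0,0,0])

```text
time: 26.5
ee_pos: [0.4983, -0.3075, 0.2301]
tool_rot: [[1.0, -0.003, 0.0], [-0.003, -1.0, -0.0], [0.0, 0.0, -1.0]]
wrist_force: [-0.5, 0.1, -0.1]
width: 0.0889
grip_force: 0.0
```

>>> arm_command(deltas=[1,0,0,-0.2,0,0,0,1,0,0,-0.6,0,0,0,1,0,0,-0.6,0,0,0,1,0,0,-0.6,0,0,0,1,-0.6,0,-0.6,0,0,0,1,-0.6,0,-0.6,0,0,0,1,-0.4,0,0,0,0,0,1,0,0,0,0,0,0])

```text
time: 27.5
ee_pos: [0.4176, -0.3072, 0.3913]
tool_rot: [[1.0, -0.004, 0.001], [-0.004, -1.0, -0.002], [0.001, 0.002, -1.0]]
wrist_force: [-0.2, -0.6, 0.4]
width: 0.0938
grip_force: 0.0
```

```bash
python3 - <<'E'
from h import *
import cv2
w=viewer.capture("wrist");c=viewer.calibration("wrist");t=viewer.capture("top");t0=cv2.imread("pics/top0.png")[:,:,::-1]
for nm,im,cal,z in(("wrist",w,c,.063),("top",t,viewer.calibration("top"),.063)):
    m=cv2.inRange(cv2.cvtColor(im,cv2.COLOR_RGB2HSV),(22,150,120),(35,255,255))
    for k in cv2.findContours(m,0,2)[0]:
        if cv2.contourArea(k)>120:
            b=cv2.boxPoints(cv2.minAreaRect(k));Q=np.array([plane(ray(cal,p),z)[:2] for p in b]);print(nm,Q.mean(0),Q.round(3).tolist())
d=cv2.absdiff(t,t0).max(2);_,_,st,ce=cv2.connectedComponentsWithStats((cv2.medianBlur(d,5)>40).astype(np.uint8))
print(st[1:])
# rack on mat, top view
m=cv2.inRange(cv2.cvtColor(t,cv2.COLOR_RGB2HSV),(110,150,60),(125,255,255));m[:125]=0;m[200:]=0;m[:,:205]=0;m[:,285:]=0
b=cv2.boxPoints(cv2.minAreaRect(cv2.findNonZero(m)));Q=np.array([plane(ray(viewer.calibration("top"),p),.06)[:2] for p in b]);print("rack",Q.mean(0),Q)
E
```

```text
wrist [ 0.24302678 -0.4473112 ] [[0.219, -0.427], [0.271, -0.428], [0.267, -0.467], [0.215, -0.468]]
wrist [ 0.4489772  -0.41346276] [[0.459, -0.387], [0.475, -0.42], [0.44, -0.441], [0.422, -0.407]]
wrist [ 0.44782423 -0.30823899] [[0.472, -0.282], [0.472, -0.335], [0.423, -0.336], [0.423, -0.281]]
top [ 0.21222547 -0.46315819] [[0.184, -0.418], [0.255, -0.435], [0.24, -0.509], [0.17, -0.491]]
[[  208   144    60    39  1892]
 [  282   167    59    35  1936]
 [  362   176   131   126  4052]
 [  461   190    12    11    46]
 [  297   228    38    13   331]
 [  246   232    10    13    72]
 [  290   248    16     9   114]
 [    0   263   264   137 13006]
 [  384   276    11     3    16]
 [  277   282    77    78   471]
 [  356   299     3     2     5]
 [  223   320    57    50  1390]
 [  343   330     9     8    50]
 [  383   340     6     8    20]
 [  315   342     5     4    15]
 [  360   347     1     1     1]
 [  184   353    68    47  2185]
 [    4   354     3     3     4]
 [  234   358   103    42  2758]
 [  340   369     5    22    79]
 [   42   383    63    17   542]
 [  175   394     7     6    19]]
rack [0.63408123 0.18600339] [[0.59905647 0.25725344]
 [0.69195674 0.24471574]
 [0.66887298 0.11413698]
 [0.57643873 0.12790742]]
```

```bash
python3 - <<'E'
from h import *
from workcell import bot
import cv2
t0=cv2.imread("pics/top0.png")[:,:,::-1];t=viewer.capture("top")
for n,lo,hi,(x0,y0,x1,y1) in [("box",(135,80,30),(160,255,255),(280,200,350,255)),("tip",(0,150,60),(8,255,255),(200,200,280,260)),("amber",(3,80,40),(18,255,200),(270,105,320,150)),("green",(45,60,30),(85,255,255),(365,125,405,165))]:
    r=[]
    for im in(t0,t):
        m=cv2.inRange(cv2.cvtColor(np.ascontiguousarray(im[y0:y1,x0:x1]),cv2.COLOR_RGB2HSV),lo,hi);p=cv2.findNonZero(m);b=cv2.minAreaRect(p);r.append((len(p),np.round(b[0],1).tolist(),round(b[2],1)))
    print(n,r)
E
```

```text
box [(1296, [34.8, 25.8], 11.9), (1276, [34.8, 26.0], 12.1)]
tip [(1169, [33.7, 29.5], 10.9), (1170, [33.9, 29.5], 11.3)]
amber [(261, [23.2, 23.7], 72.9), (258, [23.2, 23.7], 72.9)]
green [(228, [17.5, 19.7], 22.6), (230, [17.3, 19.9], 22.6)]
```

Nothing has been disturbed, so I hand in.

```bash
python3 -c "
from workcell import bot
print(bot.finish_job())"
```

```text
the job is handed in; nothing more can be done
None
```

I handed the job in after about 28 s of robot time: the rack is wholly on the mat, the scanner was held about 9 cm from the label for about 2 s, and it lies back in its cradle. Camera checks showed the sample box, both bottles and the tip box unmoved; I did not check the tub separately.

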